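Earth yourself, then reset the board on the test jig

TASK

Before resetting the repaired circuit board, discharge yourself: touch the brass cap of the earthing block lightly with the fingertips and stay on it for about a second. Then press the blue button of the board test jig gently with the fingertips, well past half of its travel so that it switches, let it spring back up, and draw the hand back at least 10 cm from it. Lift nothing, do not shove the earthing block, and leave the red and yellow buttons, the circuit board and everything else on the bench alone.

Things in the scene. Friction and masses are not known exactly. Their poses are not given: they have to be found in the camera images.
- earth: earthing block standing loose on the grey mat: a dark steel block 80 x 80 x 24 mm, 0.85 kg, carrying a round brass touch cap in a black collar. Origin: centre of the underside (on the mat, about 3 mm above the bench top); z up
- earth_cap: the brass touch cap on top of the earthing block: upright disc 48 mm across, in a black collar 64 mm across. Origin on its axis, 20 mm below its top face; z up. The cap gives downward on a light spring: 1.8 N starts it, about 4 N takes it half way down, 6 N fully down (8 mm), then it is solid
- earth_cap_top (a point): centre of the top face of the brass touch cap when not pressed (48 mm above the block's underside); moves with the cap
- jig: board test jig, fixed to the bench: aluminium plate 180 (x) x 240 (y) x 12 mm, underside on the mat. Origin: centre of the underside; z up, x away from the buttons. A green circuit board with components up to 60 mm above the underside covers the half towards its +x; the three push buttons stand 58 mm towards its -x, at y = -75, 0 and +75 mm, their bases on the plate
- blue (a joint): travel of the blue push button, m: 0 up, 0.008 fully down. It springs back when let go: 2.4 N starts it, 5.2 N takes it half way down, 8 N fully down, then it is solid. It switches a little past half way (0.0045)
- blue_base: black round housing of the blue button, 44 mm across, 12 mm high, fixed on the jig plate. Origin: centre of its underside
- blue_top (a point): round blue plastic push button cap, 28 mm across, one of three (blue, red, yellow) in a row 75 mm apart along the front edge of the test jig, in any order; this is the centre of its top face, 24 mm above its housing's underside (39 mm above the bench top) when up; moves with the cap
- red (a joint): travel of the red push button, m: 0 up, 0.008 fully down; same button as the blue one. Not to be pressed
- red_base: housing of the red button, 44 mm across, 12 mm high; cap 28 mm across, its top 24 mm above the housing's underside. Origin: centre of the underside. Leave alone
- yellow (a joint): travel of the yellow push button, m: 0 up, 0.008 fully down; same button as the blue one. Not to be pressed
- yellow_base: housing of the yellow button, 44 mm across, 12 mm high; cap 28 mm across, its top 24 mm above the housing's underside. Origin: centre of the underside. Leave alone
- spool: loose solder spool with white flanges standing on end beside the earthing block, 56 mm across, 40 mm high. Origin: centre of the underside. Leave alone
- tin: loose small flux jar with a green cap beside the earthing block, 54 mm across, 45 mm high. Origin: centre of the underside. Leave alone
- meter: loose yellow hand multimeter lying face up, 190 x 95 mm, 50 mm high with its dial. Origin: centre of the underside. Leave alone
- driver: loose screwdriver lying flat, about 200 mm long, 26 mm thick at the handle. Origin: on the bench under its middle; x towards the tip. Leave alone
- tray: loose blue parts tray, 100 x 140 x 30 mm. Origin: centre of the underside. Leave alone
- pot: loose white ceramic pot, 68 mm across, 60 mm high. Origin: centre of the underside. Leave alone

How it is judged:
On the way, in this order (a step that is already met when the one before it is completed fails the run):
1. the fingertips rest on the brass touch cap of the earthing block (over 0.4 N) for half a second (contact force between the fingers and earth_cap above 0.4 N), for 0.5 s.
2. the fingers press the blue button down at least 4.5 of its 8 mm (value of joint blue above 0.0045 m and contact force between the fingers and blue_base above 0.5 N), for 0.05 s.
At the end, for the whole second after the job is handed in: The blue button is up again (within 1 mm), red and yellow are up, the tool point is more than 90 mm from the blue button, the earthing block stands flat and at rest within 15 mm of where it began, and every loose thing is within 12 mm of where it began (value of joint each of blue, red, yellow below 0.001 m and distance between the grasp point and blue_top above 0.09 m and distance of earth from where it was at the start of the episode below 0.015 m and angle between earth's own z axis and vertical below 0.05 rad and linear speed of earth below 0.02 m/s and distance of each of spool, tin, meter, driver, tray, pot from where it was at the start of the episode below 0.012 m); the robot touches nothing.
It fails at once if the red or yellow button is pressed (2 mm) or its housing pushed (over 3 N) (value of joint any of red, yellow above 0.002 m or contact force between any of the arm, the fingers and red_base above 3 N or contact force between any of the arm, the fingers and yellow_base above 3 N).
It fails at once if the circuit board or jig plate is touched (over 2 N) (contact force between any of the arm, the fingers and jig above 2 N).
It fails at once if the earthing block (over 25 N) or the blue button (over 35 N) is pushed hard (contact force between the fingers and earth above 25 N or contact force between the fingers and blue_base above 35 N).
It fails at once if the earthing block is shoved (15 mm), tipped or lifted (8 mm) (distance of earth from where it was at the start of the episode above 0.015 m or height (world z) of earth above 0.011 m or angle between earth's own z axis and vertical above 0.15 rad).
It fails at once if a bystander is shifted or lifted (12 mm) (distance of any of spool, tin, meter, driver, tray, pot from where it was at the start of the episode above 0.012 m).
It also fails if it takes over 42 s, if anything falls off the work surface, if the arm or the gripper's body presses on something with over 40 N, if the wrist force passes 120 N, or if a joint passes its speed limit or range.

ROBOT

A 6-joint arm with a two-finger parallel gripper is mounted at the origin on the work surface. World frame = base frame: x ahead of the robot, y to its left, z up, the work surface at z = 0. Lengths are in m, angles in rad, forces in N, time in s.
With the tool pointing down it reaches from about 0.225 to 0.875 m from the base axis. Payload 3.4 kg.
Tool frame: the origin (TCP) lies between the finger pads, 19 mm behind the fingertips; this is the grasp point; z points along the fingers, y is the line along which they close (so a half turn about z gives the same grasp; the last joint's range is limited). The gripper opens to 85 mm and grips with 20 to 120 N. Pads are 22 mm wide; open, the fingers measure 114 mm over their backs; the gripper's body (76 mm by 85 mm) begins 54 mm behind the grasp point. The pads swing forward as they close: fully open they stand 13 mm farther back than shut.
Start: joints at [1.106, 0.276, 1.505, -0, 1.361, -0.121], TCP at [0.194, 0.541, 0.25] pointing down, gripper open.
Joint ranges: [-2.89, 2.89], [-0.75, 2.08], [0.22, 2.7], [-1.18, 4.32], [0.11, 2.71], [-2.7, 2.7]. Speed limits (rad/s): [2.57, 2.57, 3.14, 3.14, 3.14, 3.14].

INTERFACE

Orientations are given as a unit quaternion [w, x, y, z].
In Python, from rig import readout, imaging, manip gives the robot as it stands. The module is installed in compiled form; this text tells all that it offers.
- The arm moves only by the tool servo_tool, never from a script. Its argument "moves" is a list of rows, each an object with "dp": the shift along the tool's x, y, z in units of 0.2 m (1.0 is 0.2 m), a list of three; "delta_rot": the turn, a rotation vector about the tool's x, y, z in units of 0.1 rad (1.0 is 0.1 rad), a list of three; "fingers": the opening, from 0 (shut) to 1 (fully open). In form: [{"dp": [dx, dy, dz], "delta_rot": [wx, wy, wz], "fingers": fingers}, ...]. A call has 1 to 5 rows; each row shifts and turns the commanded pose from where the row before left it, along the tool's axes as they then stand; what a row does not reach is not made up. A row lasts 1/10 s, in which the tool goes at most 50 mm and 8.59 degrees, less where a joint would pass 70% of its speed; a pose out of reach is approached as far as the arm can. A call with a number of a shift or a turn outside -1 to 1 is refused whole. A call with a gripper value outside its range is refused whole. The fingers move at their own pace and stop on an object; "force" is the grip in N (left out, the last holds). Time passes only in rows, so rows that do not move let the fingers close. It gives the time, the measured TCP pose, the force, the opening and the grip force at its end, in the units of the state.
- readout.get_state(): the state, without advancing time (a new reading comes with each control period).
- imaging.get_image(name): name is "scene" or "top" or "wrist"; returns (picture, depth): 400x640x3 uint8, red, green, blue; 400x640 float32, m along the optical axis (not along the pixel's ray), 0 where there is no reading.
- imaging.calibration(name): a dict with "intrinsics" (3x3 intrinsics, pixels), "R" (3x3) and "t" (3): a world point X has camera coordinates R X + t; the wrist camera has in their place "hand_eye" (4x4, takes a point from camera to tool coordinates, whose origin is the TCP and whose axes are the flange's). Camera axes: x right, y down, z forward; pixel columns grow to the right and rows downward; lengths in m; the calibration is good to about 2 mm. A picture is of the moment at which its call begins: read the wrist's pose just before it. calibration takes no time and is no camera call.
- manip.sign_off(): hands the job in; it is judged then, once.
The state is a dict: "clock": time; "qpos": joint angles; "qd": joint speeds; "effort": joint torques, N m; "position": TCP position; "ee_rot": TCP orientation; "contact_force": force on the tool from outside, world axes, zero at the start; "moment": the same for the moment, N m; "width": finger opening in m; "gripper_force": force on a finger pad.
Only numpy, scipy, OpenCV 4.12 (cv2) and the standard library are available. Lean on these libraries where they do the work, as an engineer would, in place of code of your own. Each camera call takes 0.05 s, during which the arm holds its last target. There are 200 camera calls.

## Working session

There is one attempt and no reset: what is moved stays moved. The work goes in short steps, Python scripts to look and compute and a tool call to move; the robot and the scene stay as the last step left them, time stands still between calls to the robot, and variables do not carry over. Pictures are saved under pics/ and viewed, at most 10 in all, crops included, and the job is handed in when it is done.

Besides the shell and the picture viewer there is one more tool, called after "Call:" as name(argument=value, ...), one argument or row to a line, values as JSON. servo_tool: Moves the arm, as the interface text tells. Its arguments: {"type":"object","properties":{"moves":{"type":"array"},"force":{"type":"number"}},"required":["moves"]}

```bash
mkdir -p pics; python3 - <<'E'
from rig import readout, imaging
import cv2,numpy as np
s=readout.get_state();print(s)
for n in("scene","top"):
    p,d=imaging.get_image(n);cv2.imwrite(f"pics/{n}.png",p[:,:,::-1]);np.savez(n,p=p,d=d);c=imaging.calibration(n);print(n,c)
print(imaging.calibration("wrist"))
E
```

```text
{'clock': 0.0, 'qpos': array([ 1.10601634e+00,  2.76593212e-01,  1.50614165e+00,  1.53593587e-05,
        1.36071226e+00, -1.20971413e-01]), 'qd': array([-4.55560355e-04,  6.99975980e-07, -4.76560461e-04, -2.69305533e-04,
        8.89416207e-04, -9.24470749e-04]), 'effort': array([ 8.05800482e-04, -4.16773474e+01, -2.45805216e+01, -1.02259232e-04,
        1.08672353e-02,  1.05285798e-05]), 'position': array([0.19357598, 0.54090259, 0.24913731]), 'ee_rot': array([-2.74888279e-04,  1.71060386e-01,  9.85260110e-01, -8.85582399e-04]), 'contact_force': array([ 0.35161791, -0.36910266,  0.54418927]), 'moment': array([-0.03825149,  0.00807934, -0.03609605]), 'gripper_force': 0.0, 'width': 0.08557191094996662}
scene {'intrinsics': array([[421.08409342,   0.        , 315.72278307],
       [  0.        , 421.08409342, 198.89683207],
       [  0.        ,   0.        ,   1.        ]]), 'R': array([[-0.81275258,  0.58242335,  0.01470678],
       [ 0.46343478,  0.66159367, -0.58950998],
       [-0.35307429, -0.47231012, -0.8076272 ]]), 't': array([ 0.50747426, -0.23410936,  1.52021157])}
top {'in
[... 190 characters left out ...]
, -0.99951201,  0.01527066],
       [-0.99684775,  0.026032  , -0.07494592],
       [ 0.07451182, -0.01726477, -0.99707067]]), 't': array([0.00932101, 0.60211382, 1.3860776 ])}
{'intrinsics': array([[309.99867175,   0.        , 321.45408214],
       [  0.        , 309.99867175, 201.16084348],
       [  0.        ,   0.        ,   1.        ]]), 'hand_eye': array([[ 2.38509227e-04, -9.50835777e-01, -3.09695443e-01,
         7.91680729e-02],
       [ 9.99999817e-01,  5.44755725e-05,  6.02888627e-04,
        -7.15238476e-04],
       [-5.56377240e-04, -3.09695530e-01,  9.50835616e-01,
        -1.22427266e-01],
       [ 0.00000000e+00,  0.00000000e+00,  0.00000000e+00,
         1.00000000e+00]])}
```

View pics/top.png

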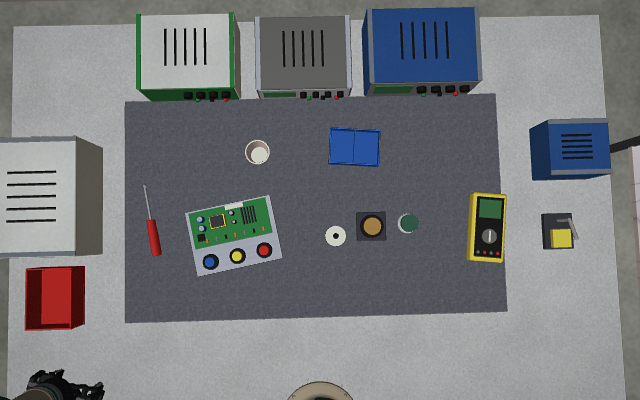

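View pics/scene.png

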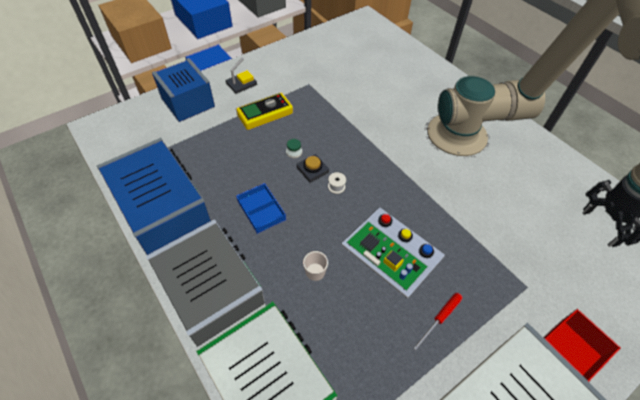

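The top view shows the brass cap at about (372,226), with the spool at (335,236) and the jar at (408,223) on either side. The blue button is at (210,262), yellow at (237,256) and red at (264,250). In the scene view the brass cap is at (313,163) and the blue button at (427,250). I'll now refine these with enlarged crops and triangulation.

```bash
cat > h.py <<'E'
import numpy as np,cv2
from rig import imaging
def ray(n,uv):
    c=imaging.calibration(n);R,t=c["R"],c["t"]
    d=R.T@np.linalg.inv(c["intrinsics"])@np.array([*uv,1.]);return -R.T@t,d
def tri(rs):
    A=np.zeros((3,3));b=np.zeros(3)
    for o,d in rs:
        d=d/np.linalg.norm(d);P=np.eye(3)-np.outer(d,d);A+=P;b+=P@o
    X=np.linalg.solve(A,b);return X,[np.linalg.norm((np.eye(3)-np.outer(d,d)/(d@d))@(X-o)) for o,d in rs]
def at(n,uv,z):
    o,d=ray(n,uv);return o+d*(z-o[2])/d[2]
E
python3 - <<'E'
from h import *
P={}
for n,bx in(("top",{"cap":(372,226),"blue":(210,262),"yellow":(237,256),"red":(264,250)}),("scene",{"cap":(313,162),"blue":(427,250),"yellow":(405,234),"red":(386,219)})):
    f=np.load(n+".npz");hsv=cv2.cvtColor(f["p"],cv2.COLOR_RGB2HSV).astype(int)
    crops=[]
    for k,(u,v) in bx.items():
        w=hsv[v-14:v+15,u-14:u+15];h0=hsv[v,u,0];dh=abs((w[...,0]-h0+90)%180-90)
        m=((dh<8)&(w[...,1]>110)&(w[...,2]>90)).astype(np.uint8)
        _,l,st,ce=cv2.connectedComponentsWithStats(m);i=l[14,14]
        c=ce[i]+[u-14,v-14];d=f["d"][v,u]
        o,r=ray(n,c);X=o+r*d
        P.setdefault(k,[]).append(c);print(n,k,c.round(1),st[i],"depth pt",X.round(4))
        crops.append(cv2.resize(f["p"][v-20:v+20,u-20:u+20],(300,300),interpolation=0))
    if n=="top": T=crops[:2]
    else: cv2.imwrite("pics/crop.png",np.vstack([np.hstack(T),np.hstack(crops[:2])])[:,:,::-1])
for k,(a,b) in P.items():
    X,e=tri([ray("top",a),ray("scene",b)]);print(k,X.round(4),np.round(e,4), at("top",a,.039 if k!="cap" else .051).round(4), at("scene",b,.039 if k!="cap" else .051).round(4))
for k,uv,z in(("spool",(335,236),.043),("tin",(408,223),.045),("pot",(258,152),.06)):print(k,at("top",uv,z).round(3))
E
```

```text
top cap [371.9 225.8] [  6   6  17  17 237] depth pt [ 0.5271 -0.1551  0.0477]
top blue [209.1 261.7] [ 9  9 10 10 76] depth pt [0.4422 0.2891 0.0377]
top yellow [236.4 255.6] [ 9  9 10 10 81] depth pt [0.4565 0.2144 0.0431]
top red [263.5 249.8] [ 9  9 10 10 80] depth pt [0.4701 0.1413 0.0388]
scene cap [312.7 162. ] [  6   8  16  13 158] depth pt [ 0.5292 -0.151   0.0518]
scene blue [427.3 248.5] [10  8 10 10 77] depth pt [0.4468 0.2921 0.0441]
scene yellow [405.7 233.4] [10  9 11 10 83] depth pt [0.4592 0.2179 0.0384]
scene red [385.6 218. ] [ 9  9 10  9 71] depth pt [0.4734 0.145  0.0415]
cap [ 0.5268 -0.155   0.0466] [0.0004 0.0004] [ 0.527  -0.1547  0.051 ] [ 0.5288 -0.1516  0.051 ]
blue [0.442  0.2896 0.0357] [0.0002 0.0002] [0.4422 0.2888 0.039 ] [0.4438 0.2907 0.039 ]
yellow [0.4562 0.2159 0.033 ] [0.0001 0.0001] [0.4564 0.215  0.039 ] [0.4596 0.218  0.039 ]
red [0.4698 0.1419 0.0347] [0.0003 0.0003] [0.4702 0.1413 0.039 ] [0.472 0.144 0.039]
spool [ 0.502 -0.054  0.043]
tin [ 0.532 -0.254  0.045]
pot [0.735 0.149 0.06 ]
```

View pics/crop.png

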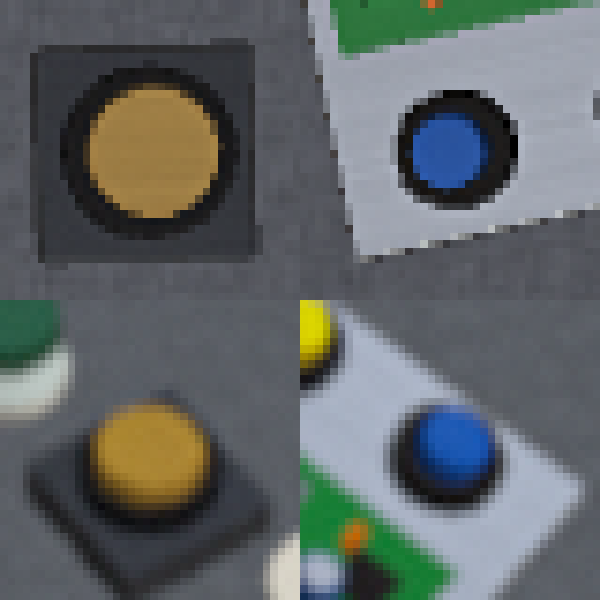

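The two views agree. The brass cap is at about (0.5275, -0.1535), top at about 0.05 m, and blue is at about (0.4425, 0.289, 0.039). The buttons come out 75 mm apart, as they should. I'll shut the fingers and travel at the present height.

Call:
servo_tool(
  moves=[
    {"dp":[-0.137,-0.135,0],"delta_rot":[0,0,0],"fingers":0},
    {"dp":[-0.137,-0.135,0],"delta_rot":[0,0,0],"fingers":0},
    {"dp":[-0.137,-0.135,0],"delta_rot":[0,0,0],"fingers":0},
    {"dp":[-0.137,-0.135,0],"delta_rot":[0,0,0],"fingers":0},
    {"dp":[-0.137,-0.135,0],"delta_rot":[0,0,0],"fingers":0},
  ],
  force=20,
)

```text
clock: 0.6
position: [0.2774, 0.3665, 0.2496]
ee_rot: [-0.0, 0.171, 0.985, -0.0]
contact_force: [0.5, 0.9, -0.2]
width: 0.0119
gripper_force: 0.0
```

Call:
servo_tool(
  moves=[
    {"dp":[-0.137,-0.135,0],"delta_rot":[0,0,0],"fingers":0},
    {"dp":[-0.137,-0.135,0],"delta_rot":[0,0,0],"fingers":0},
    {"dp":[-0.137,-0.135,0],"delta_rot":[0,0,0],"fingers":0},
    {"dp":[-0.137,-0.135,0],"delta_rot":[0,0,0],"fingers":0},
    {"dp":[-0.137,-0.135,0],"delta_rot":[0,0,0],"fingers":0},
  ],
)

```text
clock: 1.1
position: [0.3609, 0.1933, 0.2498]
ee_rot: [-0.0, 0.171, 0.985, -0.0]
contact_force: [0.8, -0.9, -0.3]
width: 0.0
gripper_force: 0.0
```

Call:
servo_tool(
  moves=[
    {"dp":[-0.137,-0.135,0],"delta_rot":[0,0,0],"fingers":0},
    {"dp":[-0.137,-0.135,0],"delta_rot":[0,0,0],"fingers":0},
    {"dp":[-0.137,-0.135,0],"delta_rot":[0,0,0],"fingers":0},
    {"dp":[-0.137,-0.135,0],"delta_rot":[0,0,0],"fingers":0},
    {"dp":[-0.137,-0.135,0],"delta_rot":[0,0,0],"fingers":0},
  ],
)

```text
clock: 1.6
position: [0.4444, 0.02, 0.2498]
ee_rot: [-0.0, 0.171, 0.985, 0.0]
contact_force: [-0.3, 0.8, 0.9]
width: 0.0001
gripper_force: 0.0
```

Call:
servo_tool(
  moves=[
    {"dp":[-0.137,-0.135,0],"delta_rot":[0,0,0],"fingers":0},
    {"dp":[-0.137,-0.135,0],"delta_rot":[0,0,0],"fingers":0},
    {"dp":[-0.137,-0.135,0],"delta_rot":[0,0,0],"fingers":0},
    {"dp":[-0.137,-0.135,0],"delta_rot":[0,0,0],"fingers":0},
    {"dp":[0,0,0],"delta_rot":[0,0,0],"fingers":0},
  ],
)

```text
clock: 2.1
position: [0.5131, -0.1214, 0.2492]
ee_rot: [0.001, 0.173, 0.985, -0.001]
contact_force: [0.3, 0.7, -0.2]
width: 0.0003
gripper_force: 0.0
```

Call:
servo_tool(
  moves=[
    {"dp":[-0.122,-0.127,0],"delta_rot":[0,0,0],"fingers":0},
    {"dp":[0,0,0.2],"delta_rot":[0,0,0],"fingers":0},
    {"dp":[0,0,0.2],"delta_rot":[0,0,0],"fingers":0},
    {"dp":[0,0,0.15],"delta_rot":[0,0,0],"fingers":0},
    {"dp":[0,0,0],"delta_rot":[0,0,0],"fingers":0},
  ],
)

```text
clock: 2.6
position: [0.5217, -0.1472, 0.1357]
ee_rot: [-0.005, 0.171, 0.985, 0.001]
contact_force: [-0.8, 1.4, 0.6]
width: -0.0003
gripper_force: 0.0
```

```bash
cat > w.py <<'E'
from h import *
from rig import readout
from scipy.spatial.transform import Rotation as Ro
def wray(s,uv):
    c=imaging.calibration("wrist");H=c["hand_eye"];q=s["ee_rot"];R=Ro.from_quat([*q[1:],q[0]]).as_matrix()
    d=np.linalg.inv(c["intrinsics"])@np.array([*uv,1.])
    return s["position"]+R@H[:3,3],R@H[:3,:3]@d
E
python3 - <<'E'
from w import *
s=readout.get_state();p,d=imaging.get_image("wrist");cv2.imwrite("pics/w1.png",p[:,:,::-1]);print(s["position"],s["contact_force"],s["clock"])
hsv=cv2.cvtColor(p,cv2.COLOR_RGB2HSV)
m=cv2.inRange(hsv,(12,110,80),(26,255,255));_,l,st,ce=cv2.connectedComponentsWithStats(m)
i=1+st[1:,4].argmax();c=ce[i];o,r=wray(s,c);X=o+r*d[int(c[1]),int(c[0])]
print(st[i],c,X.round(4));z=(o+r*(.051-o[2])/r[2]);print(z)
X,e=tri([(o,r),ray("top",(371.9,225.8)),ray("scene",(312.7,162))]);print(X,e)
E
```

```text
[ 0.52170858 -0.14724444  0.13567157] [-0.83578326  1.39428135  0.58127481] 2.6
[   0  228   83  172 5562] [ 35.05429702 322.97015462] [ 0.54   -0.4322  0.0216]
[ 0.52858075 -0.3937326   0.051     ]
[ 0.51742888 -0.1538735   0.14868262] [np.float64(0.08235662273694998), np.float64(0.013680201541105106), np.float64(0.0710001257104166)]
```

View pics/w1.png

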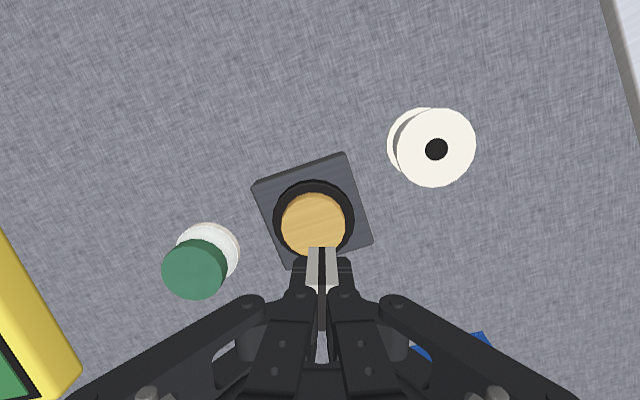

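The wrist picture shows the brass cap as a disc from column 281 to 345, top edge at row 192, so its centre is at about (313,224). My colour mask had caught the multimeter instead. The fingertips at (322,250) are close above the cap.

```bash
python3 - <<'E'
from w import *
s=readout.get_state();print(s["position"],s["ee_rot"])
s0=dict(s)
o,r=wray(s,(313,224));print((o+r*(.051-o[2])/r[2]))
X,e=tri([(o,r),ray("top",(371.9,225.8)),ray("scene",(312.7,162))]);print(X,e)
E
```

```text
[ 0.52373688 -0.14805483  0.13825681] [-2.67287833e-03  1.70940464e-01  9.85277419e-01  7.87656727e-04]
[ 0.52727095 -0.15642108  0.051     ]
[ 0.52738202 -0.1553482   0.04788374] [np.float64(0.0017946895557575577), np.float64(0.00046162411756034297), np.float64(0.0013491131305997028)]
```

Call:
servo_tool(
  moves=[
    {"dp":[-0.028,-0.025,0.1],"delta_rot":[0,0,0],"fingers":0},
    {"dp":[0,0,0.1],"delta_rot":[0,0,0],"fingers":0},
    {"dp":[0,0,0.07],"delta_rot":[0,0,0],"fingers":0},
    {"dp":[0,0,0],"delta_rot":[0,0,0],"fingers":0},
    {"dp":[0,0,0],"delta_rot":[0,0,0],"fingers":0},
  ],
)

```text
clock: 3.15
position: [0.5303, -0.156, 0.0877]
ee_rot: [0.001, 0.171, 0.985, -0.0]
contact_force: [0.4, -0.1, 0.3]
width: -0.0004
gripper_force: 0.0
```

Call:
servo_tool(
  moves=[
    {"dp":[0,0,0.03],"delta_rot":[0,0,0],"fingers":0},
    {"dp":[0,0,0.03],"delta_rot":[0,0,0],"fingers":0},
    {"dp":[0,0,0.015],"delta_rot":[0,0,0],"fingers":0},
    {"dp":[0,0,0],"delta_rot":[0,0,0],"fingers":0},
    {"dp":[0,0,0],"delta_rot":[0,0,0],"fingers":0},
  ],
)

```text
clock: 3.65
position: [0.529, -0.1558, 0.0709]
ee_rot: [-0.0, 0.171, 0.985, 0.0]
contact_force: [0.4, 0.6, -0.9]
width: -0.0
gripper_force: 0.0
```

Call:
servo_tool(
  moves=[
    {"dp":[0,0,0.01],"delta_rot":[0,0,0],"fingers":0},
    {"dp":[0,0,0.01],"delta_rot":[0,0,0],"fingers":0},
    {"dp":[0,0,0],"delta_rot":[0,0,0],"fingers":0},
    {"dp":[0,0,0],"delta_rot":[0,0,0],"fingers":0},
  ],
)

```text
clock: 4.05
position: [0.5294, -0.156, 0.0673]
ee_rot: [0.0, 0.171, 0.985, -0.0]
contact_force: [-0.0, 0.7, 3.3]
width: 0.0003
gripper_force: 1.5
```

Call:
servo_tool(
  moves=[
    {"dp":[0,0,0.008],"delta_rot":[0,0,0],"fingers":0},
    {"dp":[0,0,0],"delta_rot":[0,0,0],"fingers":0},
    {"dp":[0,0,0],"delta_rot":[0,0,0],"fingers":0},
    {"dp":[0,0,0],"delta_rot":[0,0,0],"fingers":0},
    {"dp":[0,0,0],"delta_rot":[0,0,0],"fingers":0},
  ],
)

```text
clock: 4.55
position: [0.5294, -0.156, 0.0656]
ee_rot: [0.0, 0.171, 0.985, -0.0]
contact_force: [0.4, -0.4, 3.7]
width: 0.0005
gripper_force: 1.9
```

Call:
servo_tool(
  moves=[
    {"dp":[0,0,0],"delta_rot":[0,0,0],"fingers":0},
    {"dp":[0,0,0],"delta_rot":[0,0,0],"fingers":0},
    {"dp":[0,0,0],"delta_rot":[0,0,0],"fingers":0},
    {"dp":[0,0,0],"delta_rot":[0,0,0],"fingers":0},
    {"dp":[0,0,0],"delta_rot":[0,0,0],"fingers":0},
  ],
)

```text
clock: 5.05
position: [0.5294, -0.1559, 0.0655]
ee_rot: [0.0, 0.171, 0.985, -0.0]
contact_force: [0.6, -0.4, 3.3]
width: -0.0
gripper_force: 1.9
```

Contact held for a full second at about 3.5 N. Now I'll lift and go to the blue button.

Call:
servo_tool(
  moves=[
    {"dp":[0,0,-0.1],"delta_rot":[0,0,0],"fingers":0},
    {"dp":[0,0,-0.2],"delta_rot":[0,0,0],"fingers":0},
    {"dp":[0,0,-0.2],"delta_rot":[0,0,0],"fingers":0},
    {"dp":[0,0,-0.2],"delta_rot":[0,0,0],"fingers":0},
    {"dp":[0,0,0],"delta_rot":[0,0,0],"fingers":0},
  ],
)

```text
clock: 5.55
position: [0.5311, -0.1566, 0.2102]
ee_rot: [0.004, 0.171, 0.985, -0.001]
contact_force: [0.7, -0.4, -0.2]
width: 0.0
gripper_force: 0.0
```

Call:
servo_tool(
  moves=[
    {"dp":[0.096,0.162,0],"delta_rot":[0,0,0],"fingers":0},
    {"dp":[0.096,0.162,0],"delta_rot":[0,0,0],"fingers":0},
    {"dp":[0.096,0.162,0],"delta_rot":[0,0,0],"fingers":0},
    {"dp":[0.096,0.162,0],"delta_rot":[0,0,0],"fingers":0},
    {"dp":[0.096,0.162,0],"delta_rot":[0,0,0],"fingers":0},
  ],
)

```text
clock: 6.05
position: [0.4911, 0.0305, 0.2036]
ee_rot: [-0.002, 0.171, 0.985, -0.0]
contact_force: [-0.9, 0.2, 0.2]
width: -0.0001
gripper_force: 0.0
```

Call:
servo_tool(
  moves=[
    {"dp":[0.096,0.162,0],"delta_rot":[0,0,0],"fingers":0},
    {"dp":[0.096,0.162,0],"delta_rot":[0,0,0],"fingers":0},
    {"dp":[0.096,0.162,0],"delta_rot":[0,0,0],"fingers":0},
    {"dp":[0.096,0.162,0],"delta_rot":[0,0,0],"fingers":0},
    {"dp":[0.096,0.162,0],"delta_rot":[0,0,0],"fingers":0},
  ],
)

```text
clock: 6.55
position: [0.4554, 0.2149, 0.2037]
ee_rot: [-0.002, 0.171, 0.985, -0.001]
contact_force: [0.4, -0.2, 0.1]
width: 0.0
gripper_force: 0.0
```

Call:
servo_tool(
  moves=[
    {"dp":[0.096,0.162,0],"delta_rot":[0,0,0],"fingers":0},
    {"dp":[0.096,0.162,0],"delta_rot":[0,0,0],"fingers":0},
    {"dp":[0,0,0],"delta_rot":[0,0,0],"fingers":0},
    {"dp":[0,0,0],"delta_rot":[0,0,0],"fingers":0},
    {"dp":[0,0,0],"delta_rot":[0,0,0],"fingers":0},
  ],
)

```text
clock: 7.05
position: [0.4425, 0.2867, 0.2044]
ee_rot: [-0.001, 0.171, 0.985, -0.001]
contact_force: [-0.1, -1.2, 0.4]
width: 0.0002
gripper_force: 0.0
```

```bash
python3 - <<'E'
from w import *
s=readout.get_state();p,d=imaging.get_image("wrist");cv2.imwrite("pics/w2.png",p[:,:,::-1]);print(s["position"],s["ee_rot"],s["contact_force"])
hsv=cv2.cvtColor(p,cv2.COLOR_RGB2HSV)
m=cv2.inRange(hsv,(100,150,80),(125,255,255));_,l,st,ce=cv2.connectedComponentsWithStats(m)
for i in range(1,len(st)):
    if st[i,4]>150:
        o,r=wray(s,ce[i]);print(st[i],ce[i],(o+r*(.039-o[2])/r[2]).round(4),tri([(o,r),ray("top",(209.1,261.7)),ray("scene",(427.3,248.5))]))
E
```

```text
[0.44249528 0.28673374 0.20435292] [-9.81794027e-04  1.71199103e-01  9.85235364e-01 -1.08654269e-03] [-0.08981007 -1.15066573  0.38229339]
[310 169  28  30 655] [323.33435115 183.81221374] [0.4398 0.2886 0.039 ] (array([0.44134917, 0.28910675, 0.03485851]), [np.float64(0.0009942759076051572), np.float64(0.0008304515396132602), np.float64(0.0002728156477362953)])
[360 249  31  45 415] [373.19277108 266.93975904] [0.5421 0.3077 0.039 ] (array([0.472643  , 0.29758504, 0.1111083 ]), [np.float64(0.024991102077402603), np.float64(0.035704057904627884), np.float64(0.01591523057930915)])
```

View pics/w2.png

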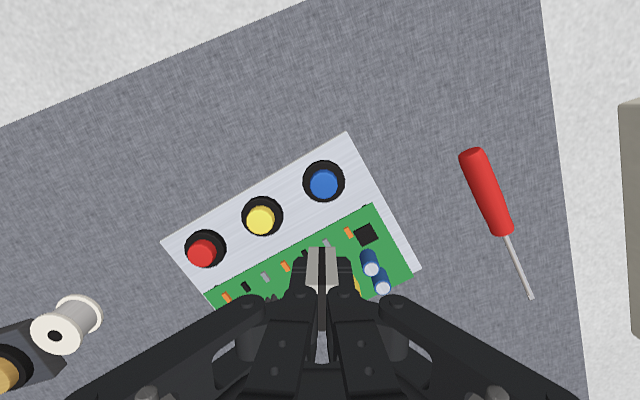

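The wrist picture shows blue at (323,184), the outermost of the row, with yellow at (260,218) and red at (201,252). Triangulated, blue is at (0.441, 0.289), which matches the earlier measurement. I'll descend to just above it.

Call:
servo_tool(
  moves=[
    {"dp":[0.011,0.009,0.15],"delta_rot":[0,0,0],"fingers":0},
    {"dp":[0,0,0.2],"delta_rot":[0,0,0],"fingers":0},
    {"dp":[0,0,0.15],"delta_rot":[0,0,0],"fingers":0},
    {"dp":[0,0,0.1],"delta_rot":[0,0,0],"fingers":0},
    {"dp":[0,0,0],"delta_rot":[0,0,0],"fingers":0},
  ],
)

```text
clock: 7.6
position: [0.4398, 0.288, 0.0827]
ee_rot: [-0.003, 0.172, 0.985, -0.002]
contact_force: [-1.2, 0.8, -0.5]
width: 0.0
gripper_force: 0.0
```

Call:
servo_tool(
  moves=[
    {"dp":[0,0,0],"delta_rot":[0,0,0],"fingers":0},
    {"dp":[0,0,0],"delta_rot":[0,0,0],"fingers":0},
  ],
)

```text
clock: 7.8
position: [0.443, 0.2903, 0.0868]
ee_rot: [0.001, 0.171, 0.985, 0.001]
contact_force: [0.1, 1.0, 0.2]
width: -0.0001
gripper_force: 0.0
```

Call:
servo_tool(
  moves=[
    {"dp":[0,0,0.05],"delta_rot":[0,0,0],"fingers":0},
    {"dp":[0,0,0.05],"delta_rot":[0,0,0],"fingers":0},
    {"dp":[0,0,0.03],"delta_rot":[0,0,0],"fingers":0},
    {"dp":[0,0,0],"delta_rot":[0,0,0],"fingers":0},
    {"dp":[0,0,0],"delta_rot":[0,0,0],"fingers":0},
  ],
)

```text
clock: 8.3
position: [0.4415, 0.2903, 0.0591]
ee_rot: [-0.0, 0.171, 0.985, -0.0]
contact_force: [-0.0, -0.4, 0.9]
width: 0.0
gripper_force: 0.0
```

Call:
servo_tool(
  moves=[
    {"dp":[0,0,0.01],"delta_rot":[0,0,0],"fingers":0},
    {"dp":[0,0,0.01],"delta_rot":[0,0,0],"fingers":0},
    {"dp":[0,0,0],"delta_rot":[0,0,0],"fingers":0},
    {"dp":[0,0,0],"delta_rot":[0,0,0],"fingers":0},
  ],
)

```text
clock: 8.7
position: [0.442, 0.2905, 0.0558]
ee_rot: [0.0, 0.171, 0.985, 0.0]
contact_force: [0.1, 0.8, 3.2]
width: 0.0003
gripper_force: 1.8
```

Call:
servo_tool(
  moves=[
    {"dp":[0,0,0.01],"delta_rot":[0,0,0],"fingers":0},
    {"dp":[0,0,0.01],"delta_rot":[0,0,0],"fingers":0},
    {"dp":[0,0,0],"delta_rot":[0,0,0],"fingers":0},
    {"dp":[0,0,0],"delta_rot":[0,0,0],"fingers":0},
  ],
)

```text
clock: 9.1
position: [0.442, 0.2906, 0.0518]
ee_rot: [0.0, 0.171, 0.985, 0.0]
contact_force: [0.3, -0.7, 6.5]
width: 0.0001
gripper_force: 3.2
```

Call:
servo_tool(
  moves=[
    {"dp":[0,0,0.006],"delta_rot":[0,0,0],"fingers":0},
    {"dp":[0,0,0],"delta_rot":[0,0,0],"fingers":0},
    {"dp":[0,0,0],"delta_rot":[0,0,0],"fingers":0},
  ],
)

```text
clock: 9.4
position: [0.4421, 0.2906, 0.0507]
ee_rot: [0.0, 0.171, 0.985, 0.0]
contact_force: [-0.5, 0.4, 8.0]
width: 0.0001
gripper_force: 3.5
```

The force is about 7 to 8 N, so the cap is roughly 7 mm down. Now I'll release and draw back.

Call:
servo_tool(
  moves=[
    {"dp":[0,0,-0.05],"delta_rot":[0,0,0],"fingers":0},
    {"dp":[0,0,-0.15],"delta_rot":[0,0,0],"fingers":0},
    {"dp":[0,0,-0.2],"delta_rot":[0,0,0],"fingers":0},
    {"dp":[0,0,-0.2],"delta_rot":[0,0,0],"fingers":0},
    {"dp":[0,0,-0.2],"delta_rot":[0,0,0],"fingers":0},
  ],
)

```text
clock: 9.9
position: [0.441, 0.2899, 0.2115]
ee_rot: [-0.001, 0.171, 0.985, -0.0]
contact_force: [1.1, 0.7, 0.3]
width: -0.0001
gripper_force: 0.0
```

Call:
servo_tool(
  moves=[
    {"dp":[0,0,-0.1],"delta_rot":[0,0,0],"fingers":0},
    {"dp":[0,0,0],"delta_rot":[0,0,0],"fingers":0},
    {"dp":[0,0,0],"delta_rot":[0,0,0],"fingers":0},
    {"dp":[0,0,0],"delta_rot":[0,0,0],"fingers":0},
    {"dp":[0,0,0],"delta_rot":[0,0,0],"fingers":0},
  ],
)

```text
clock: 10.4
position: [0.4408, 0.2899, 0.2284]
ee_rot: [-0.001, 0.171, 0.985, -0.001]
contact_force: [-0.1, 0.3, -0.5]
width: 0.0001
gripper_force: 0.0
```

```bash
python3 - <<'E'
from w import *
from rig import manip
s=readout.get_state();print(s["position"],s["contact_force"],abs(s["qd"]).max())
p,d=imaging.get_image("top");q=np.load("top.npz")["p"]
D=cv2.absdiff(p,q).max(2);print((D[:,125:510]>60).sum())
for n,(u,v) in dict(earth=(372,226),spool=(335,236),tin=(408,223)).items(): print(n,(D[v-18:v+18,u-18:u+18]>40).sum())
print(manip.sign_off())
E
```

```text
[0.44084488 0.28985683 0.22844752] [-0.0950658   0.27500832 -0.50160976] 0.009101462408822723
4668
earth 0
spool 0
tin 0
the job is handed in; nothing more can be done
None
```

I touched the brass cap for about a second at about 3.5 N, pressed the blue button to roughly 7 mm and let it go, drew the hand back to about 19 cm above it, and handed the job in; the top view showed no change around the earthing block, spool or jar, but sign-off returned no verdict.

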